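Clear the vacuum plate, set the carved block and switch the vacuum on

TASK

Get the carved stone block ready for finishing: first move the stray offcut from the vacuum plate into the offcut tray, then stand the block on the plate, pocket up, pushed snugly into the corner of the two fences with its long side along the far fence, and let go of it. Then switch the vacuum on: press only the long key of the console, firmly, and keep it pressed for about a second without forcing it. Leave the other things on the bench where they are.

Things in the scene. Friction and masses are not known exactly. Their poses are not given: they have to be found in the camera images.
- plate: Fixed aluminium vacuum plate 180 (x) x 220 (y) x 30 mm; origin at the centre of its underside, top at z = 30 mm. Two dark steel fences rise 10 mm above its top: the far one along the +x edge, inner face at x = +78 mm; the shorter one along the +y edge, inner face at y = +98 mm. The block in the corner has its centre at x = 50.5, y = 48 mm. Stands turned by up to 0.2 rad.
- block_center (a point): Centre of the loose carved stone block, about 0.5 kg: 55 (x) x 100 (y) x 45 mm high, with a pocket 31 x 60 mm, 14 mm deep, in its top. Lies on the bench pocket up, its centre 22.5 mm above what it rests on. Same after half a turn. Grip it across its 55 mm, high enough for the fingers to clear the fences.
- chip_center (a point): Centre (half-way up) of the stray stone offcut, about 70 g, lying on the vacuum plate: a stepped piece 48 (x) x 28 (y) x 26 mm (z); the part at x > 4 mm is only 15 mm high, the rest 26 mm. Its two 28 mm wide ends lie along x, its plain flat long sides at y = +-14 mm.
- tray: Fixed open black offcut tray, 180 (x) x 140 (y) x 45 mm high, walls and floor 5 mm; origin at the centre of its underside. One other scrap of stone, 40 x 35 x 24 mm, lies in its +x half; the -x half is empty. Stands on either side of the plate.
- console: Fixed grey keypad console 150 (x) x 200 (y) mm, its panel sloping 12 degrees, 39 mm high at the near (-x) edge and 71 mm at the far edge; origin at the centre of its underside. Stands on the other side of the plate from the tray. It carries three grey keys standing 3 mm above the panel: one long, one round, one square.
- key_long: Long key (vacuum on), 32 (x) x 66 (y) mm, alone in the panel's near half. Origin at the centre of its top when untouched; z is the panel's normal, 12 degrees off vertical. Yields at 2.4 N, then 1 mm per 6 N, hard at 2 mm (14 N). Registers on more than 7 N for 0.3 s unbroken; over 25 N damages it. Press straight down or along its normal with closed fingers. Springs back.
- key_round: Round key, 30 mm across, in the far half of the panel at the console's +y side; not to be pressed (more than 4 N presses it). Origin at the centre of its top.
- key_square: Square key, 30 mm, in the far half of the panel at the console's -y side; not to be pressed (more than 4 N presses it). Origin at the centre of its top.
- rub_brick_center (a point): Centre of a rubbing brick, 50 x 95 mm, 58 mm high with a wooden grip along its top, on the bench on the other side from the block; leave it.
- chisel_a_center (a point): Middle of a broad chisel, 190 mm long along its own x, 14 mm high, lying crosswise before the robot; leave it.
- chisel_b_center (a point): Middle of a narrow chisel, 190 mm long along its own x, 14 mm high, lying beside the other; leave it.
- mallet_center (a point): Point 50 mm up the axis of a turned wooden mallet, 84 mm across, 210 mm high, standing on its head beyond the plate; leave it.
- brush_grip (a point): Handle of a bench brush lying beyond the plate; leave it.
- spray_can_center (a point): Point 70 mm up the axis of a bottle, 60 mm across, 150 mm high, beyond the plate; leave it.
Mind the look-alikes: they are no part of the job. What is shaped like the part that bears chip_center but red is not meant. There is more than one size of the part that bears block_center; the job needs the smaller.

How it is judged (in metres and radians):
On the way, in this order (a step that is already met when the one before it is completed fails the run):
1. the offcut lies in the tray, let go (x of chip_center in the frame of tray between -0.085 and 0.085 m and y of chip_center in the frame of tray between -0.065 and 0.065 m and z of chip_center in the frame of tray between 0.005 and 0.05 m and contact force between the fingers and chip below 0.05 N), for 0.2 s.
2. the block stands snug in the corner of the fences, let go (x of block_center in the frame of plate between 0.0465 and 0.054 m and y of block_center in the frame of plate between 0.044 and 0.052 m and z of block_center in the frame of plate between 0.0495 and 0.0555 m and angle between the y axis of block_center and the y axis of plate, either way round below 0.06 rad and angle between block_center's own z axis and vertical below 0.06 rad and contact force between the fingers and block below 0.05 N), for 0.2 s.
3. the long key is pressed with more than 7 N for 0.3 s while the block stands in the corner, not held (all of step 2 and contact force between anything else and key_long above 7 N), for 0.3 s.
At the end, for the whole second after the job is handed in: The offcut lies in the tray and the block stands flat on the vacuum plate, pocket up, in the corner of the fences: no more than 4 mm from either fence, its long side within 0.06 rad of the far fence; both are at rest and let go, and the long key is released (all of step 1 and all of step 2 and contact force between anything else and key_long below 1 N and linear speed of each of block, chip below 0.02 m/s); the robot touches nothing.
It fails at once if the long key is pressed with more than 25 N (contact force between anything else and key_long above 25 N).
It fails at once if the round or the square key is pressed with more than 4 N (contact force between anything else and key_round above 4 N or contact force between anything else and key_square above 4 N).
It fails at once if another thing on the bench is moved by more than 30 mm (distance of any of rub_brick_center, chisel_a_center, chisel_b_center, mallet_center, brush_grip, spray_can_center from where it was at the start of the episode above 0.03 m).
It also fails if it takes over 72 s, if anything falls off the work surface, if the arm or the gripper's body presses on something with over 40 N, if the wrist force passes 120 N, or if a joint passes its speed limit or range.

ROBOT

A 6-joint arm with a two-finger parallel gripper is mounted at the origin on the work surface. World frame = base frame: x ahead of the robot, y to its left, z up, the work surface at z = 0. Lengths are in m, angles in degrees, forces in N, time in s.
With the tool pointing down it reaches from about 0.4 to 0.825 m from the base axis. Payload 7 kg.
Tool frame: the origin (TCP) lies midway between the tips of the shut fingers; the grasp point (between the pads) lies 19 mm behind it (ctrl.grasp_offset is the distance from the TCP to the grasp point, in m); z points along the fingers, x is the direction in which the jaws open and shut, and the axes are right-handed (so a half turn about z gives the same grasp; the last joint's range is limited). The gripper opens to 88 mm and grips with 3 to 60 N. Pads are 19 mm wide; open, the fingers measure 130 mm over their backs; the gripper's body (78 mm by 193 mm) begins 47 mm behind the grasp point.
Start: joints at [88.7, 20.546, 0.682, 0, -70.136, -16.507], TCP at [0.206, 0.643, 0.227] pointing down, gripper open.
Joint ranges: [-176.03, 176.03], [-82.01, 121.73], [-58.28, 71.71], [-173.87, 95.51], [-174.79, -0.11], [-173.66, 173.66]. Speed limits (degrees/s): [136.94, 136.94, 172.46, 180, 180, 180].

INTERFACE

Orientations are given as [roll, pitch, yaw] about the fixed x, y, z axes, in that order (R = Rz(yaw) Ry(pitch) Rx(roll)).
In Python, from plant import sensors, snapshot, order, ctrl gives the robot as it stands.
- The arm moves only by the tool send_rows, never from a script. Its argument "commands" is a list of rows, each a list of 3 entries, a list of its own where there are three numbers: the closure, from 0 (fully open) to 1 (shut), then the shift along the world's x, y, z in units of 0.25 m (1.0 is 0.25 m), then the turn, a rotation vector about the world's x, y, z in units of 360 degrees (1.0 is 360 degrees). In form: [[hand, [x, y, z], [ax, ay, az]], ...]. A call has 1 to 12 rows; each row shifts and turns the pose as measured when the row begins; what a row does not reach is not made up. A row lasts 1/10 s, in which the tool goes at most 50 mm and 8.59 degrees, less where a joint would pass 70% of its speed; a pose out of reach is approached as far as the arm can. A call with a number of a shift or a turn outside -1 to 1 is refused whole. A call with a gripper value outside its range is refused whole. The fingers move at their own pace and stop on an object; the grip force is fixed at half the most. Time passes only in rows, so rows that do not move let the fingers close. It gives the time, the measured TCP pose, the force and the opening at its end, in the units of the state.
- sensors.get_obs(): the state, without advancing time (a new reading comes with each control period).
- snapshot(name): name is "side" or "top"; returns a dict with "color" (384x512x3 uint8, blue, green, red), "z_map" (384x512 float32, m along the optical axis (not along the pixel's ray), 0 where there is no reading), "mtx" (3x3 intrinsics, pixels), "k1" (the pictures are not rectified: a ray, as slopes to the right and down, at radius r is drawn at 1 + k1 r^2 times it, then the intrinsics apply), "xyz" and "attitude" of the camera in the world. Camera axes: x right, y down, z forward; pixel columns grow to the right and rows downward; lengths in m; the calibration is good to about 2 mm. A picture is of the moment at which its call begins.
- order.close_job(): hands the job in, once; it reports no verdict.
The state is a dict: "clock": time; "joint_pos": joint angles; "qvel": joint speeds; "tau": joint torques, N m; "tool_pos": TCP position; "orientation": TCP orientation; "force": force on the tool from outside, world axes, zero at the start; "moment": the same for the moment, N m; "opening": finger opening in m.
Only numpy, scipy, OpenCV 4.12 (cv2) and the standard library are available. Lean on these libraries where they do the work, as an engineer would, in place of code of your own. Each camera call takes 0.05 s, during which the arm holds its last target.

## Working session

There is one attempt and no reset: what is moved stays moved. The work goes in short steps, Python scripts to look and compute and a tool call to move; the robot and the scene stay as the last step left them, time stands still between calls to the robot, and variables do not carry over. Pictures are saved under pics/ and viewed, and the job is handed in when it is done.

Besides the shell and the picture viewer there is one more tool, called after "Emit:" as name(argument=value, ...), one argument or row to a line, values as JSON. send_rows: Moves the arm, as the interface text tells. Its arguments: {"type":"object","properties":{"commands":{"type":"array","items":{"type":"array"}}},"required":["commands"]}

```bash
ls; mkdir -p pics
cat > h.py <<'E'
import numpy as np, cv2
from plant import sensors, snapshot, order, ctrl
E
python3 - <<'E'
from h import *
print(sensors.get_obs()); print(ctrl.grasp_offset)
import pickle
for n in("side","top"):
    s=snapshot(n); cv2.imwrite(f"pics/{n}0.png",s["color"]); pickle.dump(s,open(n+"0.pkl","wb"))
    print(n,s["mtx"],s["k1"],s["xyz"],s["attitude"],(s["z_map"]>0).mean())
E
```

```text
pics
{'clock': 0.0, 'joint_pos': array([ 8.87002741e+01,  2.05933938e+01,  6.33617347e-01, -1.89983714e-02,
       -7.01348261e+01, -1.65071578e+01]), 'qvel': array([0.00318839, 0.0040557 , 0.03064026, 0.06471802, 0.03916963,
       0.08905942]), 'tau': array([-4.82042105e-04, -5.82721674e+01,  2.93047446e+01,  6.99722752e+00,
        6.70033711e-03, -1.58403782e-04]), 'tool_pos': array([0.20630181, 0.64219559, 0.22560291]), 'orientation': array([-1.79990241e+02, -9.57782007e-02, -1.07813362e+02]), 'force': array([ 1.28296976, -1.01549878,  0.12364441]), 'moment': array([-0.014913  ,  0.00929663, -0.03570018]), 'opening': 0.08804908084808082}
0.0188
side [[402.6735869    0.         251.21013426]
 [  0.         402.6735869  192.58224483]
 [  0.           0.           1.        ]] -0.027687071171802635 [0.40015026 0.89443115 0.66110581] [-1.24562721e+02  5.11167493e-02 -1.71539657e+02] 0.9958953857421875
top [[479.11877138   0.         252.95554183]
 [  0.         479.11877138 183.67458624]
 [  0.           0.           1.        ]] -0.009486307913059796 [0.40511796 0.02974729 1.13075775] [-174.60594562   -1.81521924  -88.71214243] 0.9960734049479166
```

View pics/top0.png

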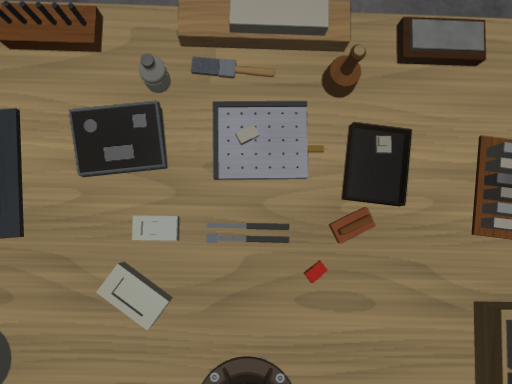

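View pics/side0.png

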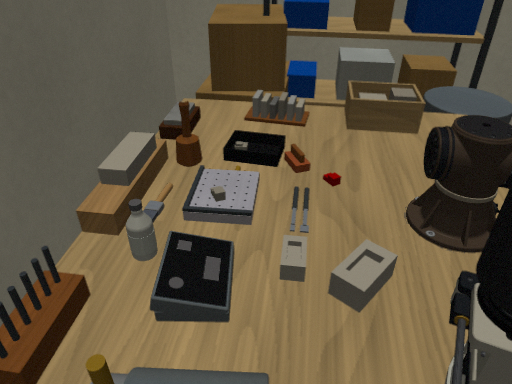

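The top view (rows up = +x, columns left = +y) shows:
- **Tray and console:** console at (118,138), plate at (261,141), tray at (377,164).
- **Offcut candidates:** stone-coloured one on the plate at (246,134), red one at (316,271). The stone one on the plate is meant.
- **Block candidates:** (155,228), about 46x25 px or 104x57 mm, and a larger one at (134,296). The first fits 100x55 mm.

Next come enlarged crops and measurements.

```bash
cat > h.py <<'E'
import numpy as np, cv2, pickle
from scipy.spatial.transform import Rotation as Ro
from plant import sensors, snapshot, order, ctrl
def pose(s): return Ro.from_euler('xyz',s["attitude"],degrees=True).as_matrix(), np.array(s["xyz"])
def slopes(s,px):
    px=np.atleast_2d(np.asarray(px,float)); 
    K=s["mtx"]; d=np.array([s["k1"],0,0,0.])
    return cv2.undistortPoints(px.reshape(-1,1,2),K,d).reshape(-1,2)
def plane(s,px,z):
    R,t=pose(s); m=slopes(s,px); d=np.c_[m,np.ones(len(m))]@R.T
    return t+d*((z-t[2])/d[:,2])[:,None]
def cloud(s):
    h,w=s["z_map"].shape; u,v=np.meshgrid(np.arange(w),np.arange(h))
    m=slopes(s,np.c_[u.ravel(),v.ravel()]); R,t=pose(s)
    P=(np.c_[m,np.ones(len(m))]*s["z_map"].reshape(-1,1))@R.T+t
    return P.reshape(h,w,3)
def proj(s,P):
    R,t=pose(s); r=cv2.projectPoints(np.atleast_2d(P).astype(float),cv2.Rodrigues(R.T)[0],-R.T@t,s["mtx"],np.array([s["k1"],0,0,0.]))[0]
    return r.reshape(-1,2)
def load(n): return pickle.load(open(n+".pkl","rb"))
E
python3 - <<'E'
from h import *
s=load("top0");P=cloud(s);t=load("side0");Q=cloud(t)
for nm,C,p in [("bench",P,(200,320)),("plate",P,(290,160)),("chip hi",P,(243,136)),("chip lo",P,(253,132)),("block rim",P,(138,228)),("big",P,(145,320)),("tray",P,(365,185)),("red",P,(316,271)),
 ("s bench",Q,(270,300)),("s plate",Q,(235,205)),("s chip",Q,(217,193)),("s block",Q,(292,266)),("s big",Q,(345,285))]:
    print(nm,C[p[1],p[0]].round(4))
def crop(s,x0,y0,x1,y1,n,k=5): 
    return cv2.resize(s["color"][y0:y1,x0:x1],None,fx=k,fy=k,interpolation=cv2.INTER_CUBIC)
a=crop(s,205,90,335,190,0); b=crop(s,90,195,190,335,0,4); c=crop(s,65,95,175,180,0,5)
cv2.imwrite("pics/c_plate.png",a);cv2.imwrite("pics/c_block.png",b);cv2.imwrite("pics/c_cons.png",c)
cv2.imwrite("pics/c_side.png",crop(t,175,155,275,225,0,7))
E
```

```text
bench [ 0.1941  0.1113 -0.0009]
plate [ 0.5679 -0.0881  0.0259]
chip hi [0.6158 0.0231 0.0552]
chip lo [6.282e-01 2.000e-04 4.320e-02]
block rim [0.4021 0.2533 0.0443]
big [0.2035 0.2261 0.0607]
tray [ 0.5162 -0.2712  0.0017]
red [ 0.3131 -0.1521  0.0239]
s bench [0.4449 0.3309 0.    ]
s plate [0.5701 0.0483 0.0273]
s chip [0.6196 0.0393 0.0549]
s block [0.4055 0.2672 0.0418]
s big [0.2967 0.3149 0.0515]
```

View pics/c_plate.png

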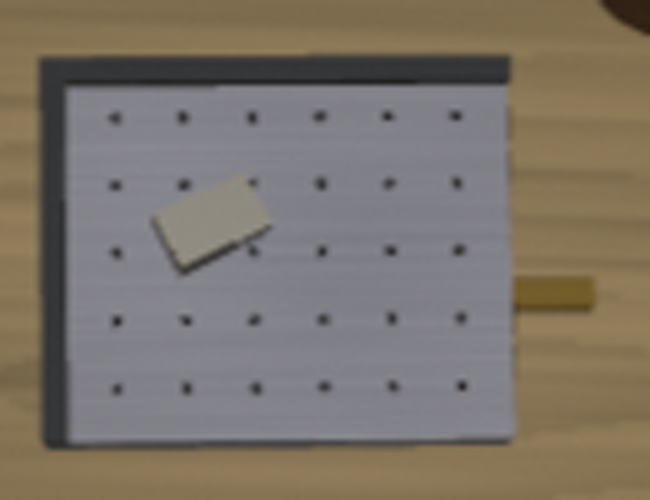

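View pics/c_block.png

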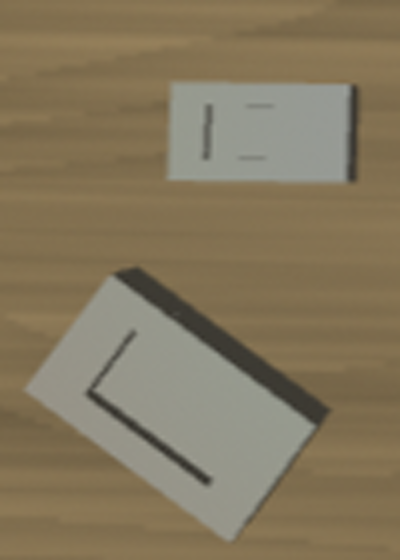

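View pics/c_side.png

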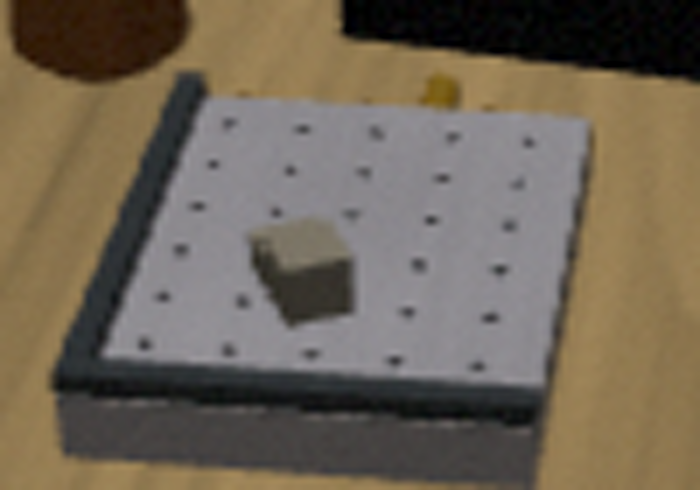

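View pics/c_cons.png

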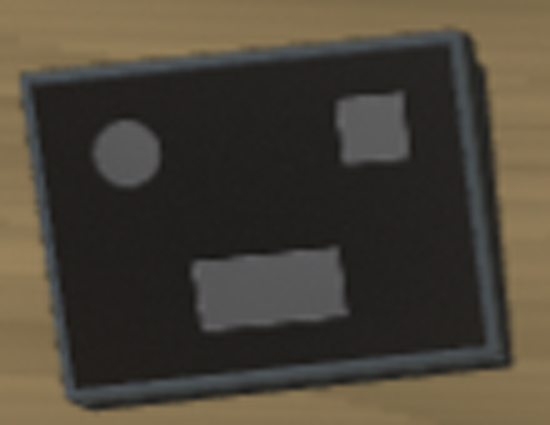

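Crops confirm the small block and the stone offcut; its tall end is on the left (+y) in the top view. Now I'll measure poses from both views.

```bash
cat >> h.py <<'E'
def quad(s,box,z,thr,sel=None,k=4,debug=None,inv=False):
    """threshold gray in an upsampled crop, fit 4 lines to largest contour cast on plane z"""
    x0,y0,x1,y1=box
    c=cv2.resize(s["color"][y0:y1,x0:x1],None,fx=k,fy=k,interpolation=cv2.INTER_CUBIC)
    m=sel(c) if sel else (cv2.cvtColor(c,cv2.COLOR_BGR2GRAY)>thr)
    m=m.astype(np.uint8)*255
    m=cv2.morphologyEx(m,cv2.MORPH_CLOSE,np.ones((9,9)));m=cv2.morphologyEx(m,cv2.MORPH_OPEN,np.ones((9,9)))
    if debug: cv2.imwrite(debug,np.hstack([c,cv2.cvtColor(m,cv2.COLOR_GRAY2BGR)]))
    cs=cv2.findContours(m,cv2.RETR_EXTERNAL,cv2.CHAIN_APPROX_NONE)[0]
    ct=max(cs,key=cv2.contourArea).reshape(-1,2)
    px=(ct+.5)/k-.5+[x0,y0]
    return fit(plane(s,px,z)[:,:2])
def fit(W):
    r=cv2.minAreaRect((W*1000).astype(np.float32)); B=cv2.boxPoints(r)
    L=[]
    for i in range(4):
        a,b=B[i],B[(i+1)%4]; d=(b-a)/np.linalg.norm(b-a); n=np.array([-d[1],d[0]])
        w=W*1000-a; al=w@d; di=abs(w@n); ln=np.linalg.norm(b-a)
        q=(W*1000)[(di<4)&(al>.15*ln)&(al<.85*ln)].astype(np.float32)
        l=cv2.fitLine(q,cv2.DIST_HUBER,0,.01,.01).ravel(); L.append(l)
    C=[]
    for i in range(4):
        a,b=L[i-1],L[i]; t=np.linalg.solve(np.c_[a[:2],-b[:2]],b[2:]-a[2:]); C.append(a[2:]+t[0]*a[:2])
    C=np.array(C); c=C.mean(0); e=[(np.linalg.norm(C[1]-C[0])+np.linalg.norm(C[3]-C[2]))/2,(np.linalg.norm(C[2]-C[1])+np.linalg.norm(C[3]-C[0]))/2]
    ang=[np.degrees(np.arctan2(l[1],l[0])) for l in L]
    return dict(center=c.round(2),corners=C.round(1),edges=np.round(e,1),ang=np.round(ang,1))
E
python3 - <<'E'
from h import *
s=load("top0");t=load("side0")
def lum(lo): return lambda c: c.min(2)>lo
def show(n,r): print(n,r["center"],r["edges"],r["ang"],r["corners"].tolist())
for p in [(290,160),(120,228+10),(250,134),(260,105)]: print(s["color"][p[1],p[0]])
show("block top",quad(s,(120,205,190,250),.045,0,lambda c:(c[...,0].astype(int)>c[...,2]-25)&(c[...,2]>125),debug="pics/d1.png"))
show("plate top",quad(s,(205,90,335,190),.030,0,lambda c:(c[...,0].astype(int)>100),debug="pics/d2.png"))
for nm,im,z,a in[("top",s,.045,0)]:pass
for n,S in(("top",s),("side",t)):
    P=cloud(S).reshape(-1,3)
    reg=P[(abs(P[:,0]-.403)<.06)&(abs(P[:,1]-.24)<.09)]
    b=reg[reg[:,2]>.038]; print(n,"block",len(b),np.median(b[:,2]), cv2.minAreaRect((b[:,:2]*1000).astype(np.float32)))
    reg=P[(abs(P[:,0]-.625)<.06)&(abs(P[:,1]-.02)<.06)]
    b=reg[(reg[:,2]>.037)]; print(n,"chip",len(b),np.percentile(b[:,2],[10,50,90]), cv2.minAreaRect((b[:,:2]*1000).astype(np.float32)))
    hi=b[b[:,2]>.050];print(" hi",len(hi),hi[:,:2].mean(0)," lo",b[b[:,2]<.047][:,:2].mean(0), "plate z",np.median(reg[reg[:,2]<.035][:,2]))
    reg=P[(abs(P[:,0]-.30)<.0)]
E
```

```text
[137 129 129]
[ 78 109 126]
[128 139 143]
[57 55 53]
block top [403.73 217.24] [98.2 54. ] [-89.4  -0.2 -89.5   2.6] [[376.20001220703125, 265.1000061035156], [377.29998779296875, 168.1999969482422], [431.20001220703125, 168.0], [430.20001220703125, 267.6000061035156]]
plate top [608.04 -22.74] [207.4 166.3] [-88.3   2.2 -87.9   1.7] [[521.7999877929688, 78.4000015258789], [528.0, -129.60000610351562], [694.9000244140625, -123.19999694824219], [687.4000244140625, 83.30000305175781]]
top block 712 0.04372958375716807 ((404.0323486328125, 216.79144287109375), (98.47620391845703, 54.10837936401367), 89.84979248046875)
top chip 273 [0.04199707 0.05246875 0.05643616] ((623.2467651367188, 14.79879379272461), (29.20922088623047, 48.0287971496582), 29.083372116088867)
 hi 159 [0.61827077 0.02354587]  lo [0.62845232 0.00407052] plate z 0.02874859182058276
side block 581 0.044026622093291 ((404.1702880859375, 218.85643005371094), (55.003929138183594, 103.90245819091797), 0.4678382873535156)
side chip 151 [0.04025049 0.05221799 0.05624218] ((623.2484741210938, 15.516767501831055), (28.533233642578125, 52.415672302246094), 28.03799819946289)
 hi 82 [0.61753412 0.02629645]  lo [0.62167862 0.02477245] plate z 0.02934936642320707
```

View pics/d2.png

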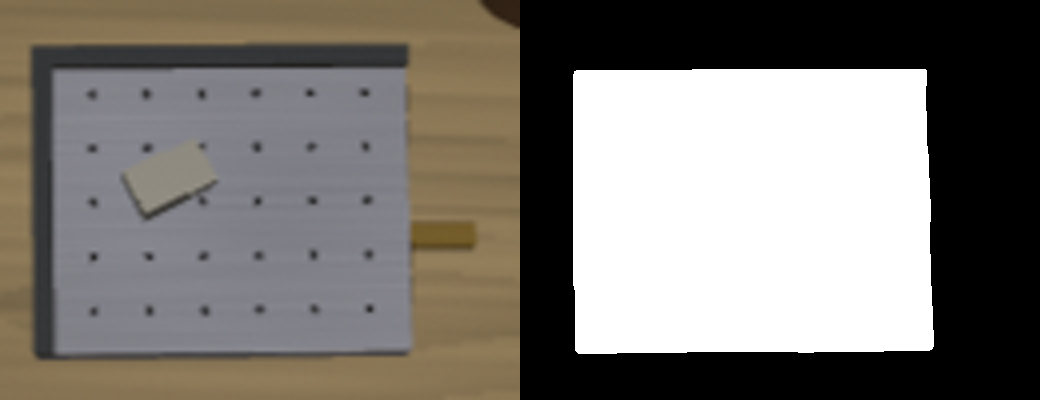

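Run:
```python
from h import *
s=load("top0");t=load("side0")
def show(n,r): print(n,r["center"],r["edges"],r["ang"],r["corners"].tolist())
c=s["color"]
show("tray",quad(s,(330,112,425,215),.045,0,lambda c:c[...,2]<45,debug="pics/d3.png"))
# key long, panel plane height: near edge 39, slope12 -> check with cloud
P=cloud(s);Q=cloud(t)
for n,C,p in [("long",P,(119,153)),("round",P,(91,126)),("sq",P,(139,120)),("s long",Q,(212,268)),("s round",Q,(176,283)),("s other",Q,(182,254))]:
    w=C[p[1]-2:p[1]+3,p[0]-2:p[0]+3].reshape(-1,3); print(n,np.median(w,0).round(4))
print(s["color"][153,119],s["color"][165,119])
g=lambda c:(c.max(2)>70)
show("long",quad(s,(98,142,140,163),.057,0,g,debug="pics/d4.png"))
show("round",quad(s,(80,116,102,136),.07,0,g))
show("sq",quad(s,(130,111,150,130),.07,0,g))
show("console out",quad(s,(66,95,172,180),.055,0,lambda c:c[...,2].astype(int)-c[...,0]<15,debug="pics/d5.png"))
# brush,chisels,mallet
for n,p in [("mallet",(358,52)),("can",(148,61)),("chisel",(215,238)),("chiselr",(285,228)),("brick",(352,225)),("pipe",(315,149)),("brickedge",(335,215)),("brickedge2",(372,232))]:
    print(n,P[p[1],p[0]].round(3))
```

```text
tray [ 561.96 -286.8 ] [179.7 144.8] [-5.5 84.6 -5.6 84.5] [[465.6000061035156, -350.20001220703125], [644.5999755859375, -367.6000061035156], [658.2000122070312, -223.39999389648438], [479.5, -206.10000610351562]]
long [0.5698 0.3023 0.0498]
round [0.6271 0.3638 0.0638]
sq [0.6436 0.258  0.0642]
s long [0.5716 0.3063 0.0503]
s round [0.6288 0.3704 0.0641]
s other [0.6418 0.2861 0.0618]
[89 88 88] [29 31 34]
long [570.22 301.95] [63.5 30.3] [-83.    9.  -81.9  12.4] [[551.5, 330.20001220703125], [559.0999755859375, 268.1000061035156], [589.5999755859375, 272.8999938964844], [580.5999755859375, 336.6000061035156]]
round [627.65 364.56] [25.8 26.9] [ 89.9   3.7 -82.    5.4] [[614.2999877929688, 376.20001220703125], [614.2000122070312, 350.79998779296875], [642.9000244140625, 352.6000061035156], [639.2000122070312, 378.6000061035156]]
sq [642.   256.49] [28.6 29.2] [-86.6   9.1 -85.   11.4] [[626.7999877929688, 267.8999938964844], [628.4000244140625, 239.89999389648438], [657.7000122070312, 244.5], [655.0999755859375, 273.6000061035156]]
console out [602.71 304.03] [202.7 155.8] [-82.5   7.5 -82.5  11.4] [[513.0, 389.1000061035156], [538.7999877929688, 193.3000030517578], [693.0999755859375, 213.8000030517578], [665.9000244140625, 419.8999938964844]]
mallet [ 0.845 -0.255 -0.002]
can [0.752 0.227 0.147]
chisel [0.383 0.082 0.005]
chiselr [ 0.41  -0.08   0.012]
brick [ 0.42  -0.227  0.056]
pipe [ 0.596 -0.147  0.024]
brickedge [ 0.443 -0.2    0.   ]
brickedge2 [ 0.405 -0.288  0.002]
```

View pics/d4.png

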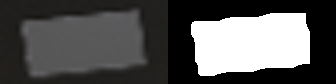

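View pics/d3.png

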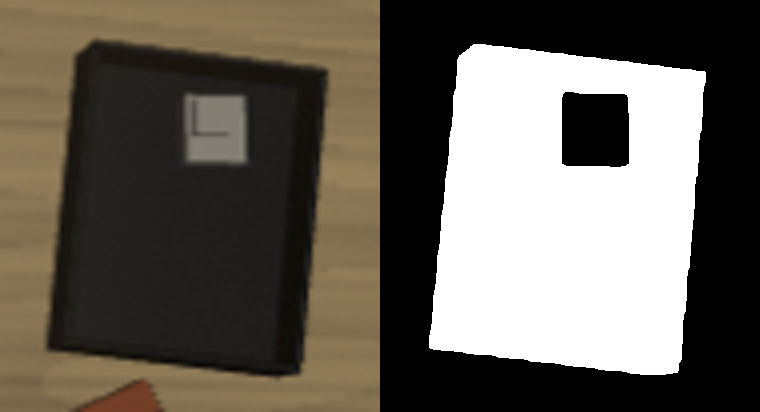

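Measured in mm:
- **Offcut:** centre (623,15), both views agree within 1 mm, top z≈55, long axis at -61.5°.
- **Block:** (404,217.5), top z≈44, long axis along y.
- **Plate:** yaw≈+2°, origin ≈(614,-16.5).
- **Tray:** (562,-287), yaw -5.5°.
- **Long key:** (570,302,50), both views agree.

All of these fit the given sizes and the reach. I'm moving to the offcut.

Emit:
send_rows(
  commands=[
    [0.4, [0.11, -0.166, 0], [0, 0, -0.01]],
    [0.4, [0.11, -0.166, 0], [0, 0, -0.01]],
    [0.4, [0.11, -0.166, 0], [0, 0, -0.01]],
    [0.4, [0.11, -0.166, 0], [0, 0, -0.01]],
    [0.4, [0.11, -0.166, 0], [0, 0, -0.01]],
    [0.4, [0.11, -0.166, 0], [0, 0, -0.01]],
    [0.4, [0.11, -0.166, 0], [0, 0, -0.01]],
    [0.4, [0.11, -0.166, 0], [0, 0, -0.01]],
    [0.4, [0.11, -0.166, 0], [0, 0, -0.01]],
    [0.4, [0.11, -0.166, 0], [0, 0, -0.01]],
    [0.4, [0.11, -0.166, 0], [0, 0, -0.01]],
    [0.4, [0.11, -0.166, 0], [0, 0, -0.01]],
  ],
)

```text
clock: 1.3
tool_pos: [0.5312, 0.1397, 0.2206]
orientation: [-179.9, -0.4, -152.1]
force: [0.6, 0.8, 0.8]
opening: 0.0525
```

Emit:
send_rows(
  commands=[
    [0.4, [0.1, -0.14, 0], [0, 0, 0]],
    [0.4, [0.1, -0.14, 0], [0, 0, 0]],
    [0.4, [0.1, -0.14, 0], [0, 0, 0]],
    [0.4, [0.05, -0.06, -0.1], [0, 0, 0]],
    [0.4, [0, 0, 0], [0, 0, 0]],
  ],
)

```text
clock: 1.8
tool_pos: [0.6227, 0.0082, 0.193]
orientation: [-180.0, -0.6, -152.7]
force: [-0.7, 0.2, -1.1]
opening: 0.0528
```

Emit:
send_rows(
  commands=[
    [0.4, [-0.01, 0.045, -0.1], [0.0008, -0.0015, 0.003]],
    [0.4, [0, 0, -0.15], [0, 0, 0]],
    [0.4, [0, 0, -0.15], [0, 0, 0]],
    [0.4, [0, 0, -0.1], [0, 0, 0]],
    [0.4, [0, 0, 0], [0, 0, 0]],
  ],
)

```text
clock: 2.3
tool_pos: [0.6204, 0.0202, 0.0667]
orientation: [-179.9, 0.2, -151.6]
force: [-1.1, -0.4, -0.5]
opening: 0.0525
```

Run:
```python
from h import *
s=snapshot("top");t=snapshot("side")
a=cv2.resize(s["color"][80:200,195:345],None,fx=2.6,fy=2.6,interpolation=cv2.INTER_CUBIC);b=cv2.resize(t["color"][130:230,165:290],(390,312),interpolation=cv2.INTER_CUBIC)
cv2.imwrite("pics/g1.png",np.hstack([a,b]))
o=sensors.get_obs();print(o["tool_pos"],o["orientation"],o["force"])
```

```text
[0.62287569 0.02058075 0.07024991] [-179.78410554    0.51794429 -151.55296581] [0.50578334 0.23277081 2.41332396]
```

View pics/g1.png

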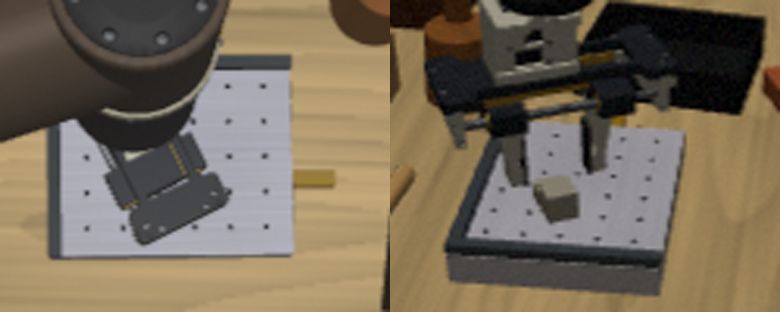

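The side crop shows the fingertips at (515,170) and (595,155), straddling the offcut at (557,195). I'll check that the readings have settled.

Emit:
send_rows(
  commands=[
    [0.4, [0, 0, 0], [0, 0, 0]],
    [0.4, [0, 0, 0], [0, 0, 0]],
  ],
)

```text
clock: 2.6
tool_pos: [0.6249, 0.0215, 0.0741]
orientation: [-179.7, 0.8, -151.5]
force: [-0.3, 0.3, 0.1]
opening: 0.0526
```

Run:
```python
from h import *
for i in range(3):
    o=sensors.get_obs();print(o["clock"],o["tool_pos"],o["orientation"],o["force"]); snapshot("top")
s=snapshot("top");t=snapshot("side"); T=o["tool_pos"]
# project tips expected: TCP +- opening/2
y=np.radians(o["orientation"][2]);d=np.array([np.cos(y),np.sin(y),0])*.026
print(proj(t,[T,T+d,T-d]),proj(t,[[.6204,.0203,.034],[.6233,.015,.056]]))
im=t["color"].copy()
im=cv2.resize(im[130:230,165:290],None,fx=6,fy=6,interpolation=cv2.INTER_CUBIC)
for p in proj(t,[T,T+d,T-d]): cv2.circle(im,tuple(((p-[165,130]+.5)*6).astype(int)),4,(0,0,255),1)
cv2.imwrite("pics/g2.png",im)
```

```text
2.6 [0.62494904 0.02154524 0.07405946] [-179.70164263    0.8000292  -151.48917413] [-0.26845717  0.30170557  0.08137704]
2.65 [0.62529825 0.02156902 0.07435491] [-179.68521585    0.84349571 -151.48126467] [ 0.36387263  0.55666513 -0.76911106]
2.7 [0.62503699 0.02146087 0.07400611] [-179.6979784     0.81995904 -151.49257083] [ 0.00236467  0.67425975 -0.49208087]
[[216.08574095 183.16043746]
 [225.43701724 181.32979492]
 [206.60883132 185.01619122]] [[218.58788806 195.37859305]
 [217.57280305 187.49583093]]
```

View pics/g2.png

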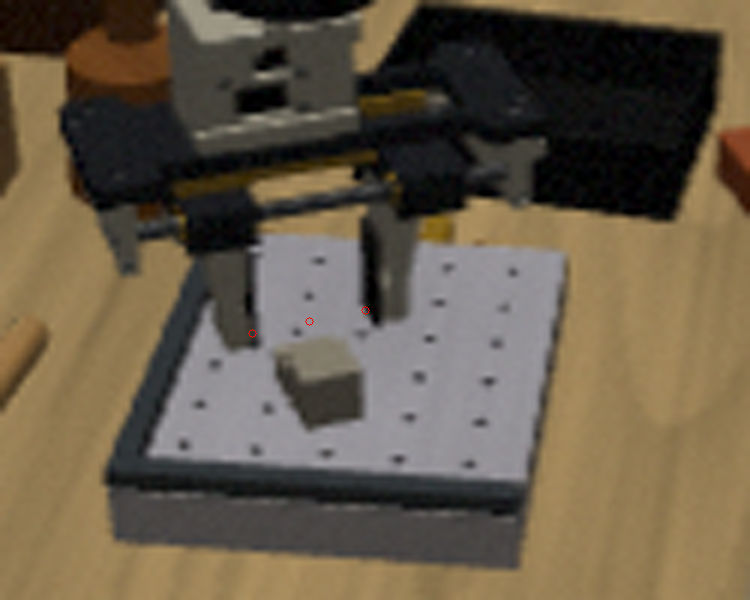

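Emit:
send_rows(
  commands=[
    [0.4, [-0.018, -0.005, -0.06], [-0.001, 0.0018, 0]],
    [0.4, [0, 0, -0.05], [0, 0, 0]],
    [0.4, [0, 0, -0.02], [0, 0, 0]],
    [0.4, [0, 0, 0], [0, 0, 0]],
    [0.4, [0, 0, 0], [0, 0, 0]],
  ],
)

```text
clock: 3.35
tool_pos: [0.6187, 0.0194, 0.037]
orientation: [-179.7, -0.2, -151.5]
force: [0.2, -0.7, -0.7]
opening: 0.0526
```

Emit:
send_rows(
  commands=[
    [0.4, [0.006, 0.004, -0.012], [0, 0, 0]],
    [1, [0, 0, 0], [0, 0, 0]],
    [1, [0, 0, 0], [0, 0, 0]],
    [1, [0, 0, 0], [0, 0, 0]],
    [1, [0, 0, 0], [0, 0, 0]],
    [1, [0, 0, 0], [0, 0, 0]],
  ],
)

```text
clock: 3.95
tool_pos: [0.621, 0.0207, 0.0346]
orientation: [-179.7, -0.1, -151.5]
force: [-0.3, 0.2, -0.7]
opening: 0.0279
```

Emit:
send_rows(
  commands=[
    [1, [0, 0, 0.08], [0, 0, 0]],
    [1, [0, 0, 0.16], [0, 0, 0]],
    [1, [0, 0, 0.16], [0, 0, 0]],
    [1, [-0.05, -0.15, 0.05], [0, 0, 0]],
    [1, [-0.05, -0.15, 0], [0, 0, 0]],
    [1, [-0.05, -0.15, 0], [0, 0, 0]],
    [1, [-0.05, -0.15, 0], [0, 0, 0]],
    [1, [-0.05, -0.15, 0], [0, 0, 0]],
    [1, [-0.05, -0.15, 0], [0, 0, 0]],
    [1, [-0.05, -0.15, 0], [0, 0, 0]],
    [1, [0, 0, 0], [0, 0, 0]],
    [1, [0, 0, 0], [0, 0, 0]],
  ],
)

```text
clock: 5.15
tool_pos: [0.5276, -0.2505, 0.1524]
orientation: [-179.6, -0.0, -151.4]
force: [0.0, 0.1, -0.6]
opening: 0.0279
```

Emit:
send_rows(
  commands=[
    [1, [-0.03, -0.12, 0], [0, 0, 0]],
    [1, [0, 0, -0.15], [0, 0, 0]],
    [1, [0, 0, -0.15], [0, 0, 0]],
    [1, [0, 0, -0.15], [0, 0, 0]],
    [1, [0, 0, -0.06], [0, 0, 0]],
    [1, [0, 0, 0], [0, 0, 0]],
    [1, [0, 0, 0], [0, 0, 0]],
  ],
)

```text
clock: 5.85
tool_pos: [0.5234, -0.2776, 0.0233]
orientation: [-179.4, 0.2, -151.1]
force: [0.0, -0.2, -0.1]
opening: 0.0273
```

Emit:
send_rows(
  commands=[
    [1, [0, 0, -0.038], [0, 0, 0]],
    [1, [0, 0, 0], [0, 0, 0]],
    [0.4, [0, 0, 0], [0, 0, 0]],
    [0.4, [0, 0, 0], [0, 0, 0]],
    [0.4, [0, 0, 0], [0, 0, 0]],
    [0.4, [0, 0, 0.06], [0, 0, 0]],
    [0.4, [0, 0, 0.15], [0, 0, 0]],
    [0.4, [0, 0, 0.2], [0, 0, 0]],
    [0.4, [0, 0, 0.2], [0, 0, 0]],
  ],
)

```text
clock: 6.75
tool_pos: [0.5215, -0.2763, 0.1681]
orientation: [-179.6, -0.0, -151.1]
force: [1.2, -0.5, -0.3]
opening: 0.0521
```

Run:
```python
from h import *
t=snapshot("side");s=snapshot("top")
a=cv2.resize(t["color"][100:230,170:330],(480,390));b=cv2.resize(s["color"][100:230,300:430],(390,390))
cv2.imwrite("pics/g3.png",np.hstack([a,b])[:,:800])
```

```text
(no output)
```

View pics/g3.png

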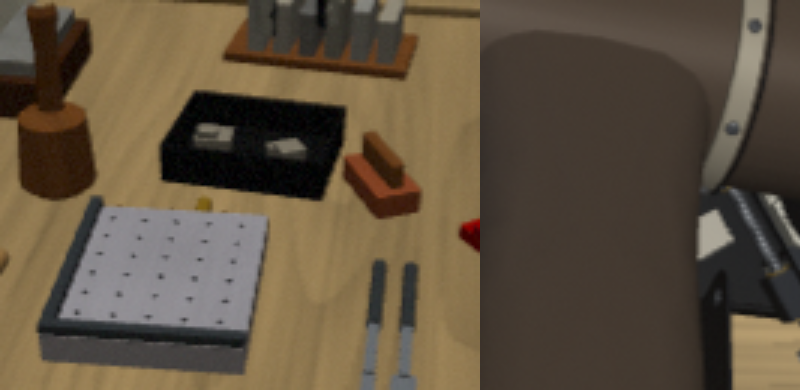

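The offcut lies in the tray, at (288,148) in the left crop. Going to the block, jaws along x.

Emit:
send_rows(
  commands=[
    [0, [-0.02, 0.165, 0], [0, 0, -0.007]],
    [0, [-0.03, 0.165, 0], [0, 0, -0.007]],
    [0, [-0.04, 0.165, 0], [0, 0, -0.007]],
    [0, [-0.04, 0.165, 0], [0, 0, -0.007]],
    [0, [-0.04, 0.165, 0], [0, 0, -0.007]],
    [0, [-0.04, 0.165, 0], [0, 0, -0.007]],
    [0, [-0.04, 0.165, 0], [0, 0, -0.007]],
    [0, [-0.04, 0.165, 0], [0, 0, -0.007]],
    [0, [-0.04, 0.165, 0], [0, 0, -0.007]],
    [0, [-0.04, 0.165, 0], [0, 0, -0.007]],
    [0, [-0.04, 0.165, 0], [0, 0, 0]],
    [0, [0, 0, 0], [0, 0, 0]],
  ],
)

```text
clock: 8.05
tool_pos: [0.4202, 0.1905, 0.1838]
orientation: [-179.2, 1.7, -177.6]
force: [-0.4, -0.6, 0.2]
opening: 0.0875
```

Run:
```python
from h import *
o=sensors.get_obs();print(o["tool_pos"],o["orientation"],o["joint_pos"],o["force"])
```

```text
[0.4202039  0.19046848 0.18378459] [-179.16833682    1.65674116 -177.59748096] [ 50.55311264   1.26927556 -30.58109074   2.11700583 -57.68148702
 -49.2872067 ] [-0.41594197 -0.61258705  0.2426843 ]
```

```bash
cat >> h.py <<'E'
def to(x,y,z,yaw):
    o=sensors.get_obs(); d=(np.array([x,y,z])-o["tool_pos"])/.25
    R=Ro.from_euler('xyz',[180,0,yaw],degrees=True)*Ro.from_euler('xyz',o["orientation"],degrees=True).inv()
    print(o["clock"].__round__(2),o["tool_pos"].round(4),o["orientation"].round(2),"F",o["force"].round(1),"shift",d.round(3),"turn",(R.as_rotvec()/2/np.pi).round(4))
E
python3 -c "
from h import *
to(.404,.2175,.018,-179.7)"
```

```text
8.05 [0.4202 0.1905 0.1838] [-179.17    1.66 -177.6 ] F [-0.4 -0.6  0.2] shift [-0.065  0.108 -0.663] turn [ 0.0022  0.0047 -0.0058]
```

Emit:
send_rows(
  commands=[
    [0, [-0.06, 0.1, 0], [0.002, 0.004, -0.006]],
    [0, [0, 0, -0.15], [0, 0, 0]],
    [0, [0, 0, -0.15], [0, 0, 0]],
    [0, [0, 0, -0.1], [0, 0, 0]],
    [0, [0, 0, 0], [0, 0, 0]],
    [0, [0, 0, 0], [0, 0, 0]],
  ],
)

```text
clock: 8.65
tool_pos: [0.4057, 0.2189, 0.0851]
orientation: [179.7, 0.6, -179.6]
force: [0.2, -0.2, 0.2]
opening: 0.0875
```

Run:
```python
from h import *
t=snapshot("side");s=snapshot("top")
to(.404,.2175,.018,-179.7)
a=cv2.resize(t["color"][180:310,240:400],(480,390));b=cv2.resize(s["color"][180:290,80:190],(390,390))
cv2.imwrite("pics/g4.png",np.hstack([a,b])[:,:800])
```

```text
8.75 [0.4059 0.2193 0.0856] [ 179.58    0.6  -179.62] F [0.2 0.1 0.5] shift [-0.007 -0.007 -0.27 ] turn [-0.0012  0.0016 -0.0002]
```

View pics/g4.png

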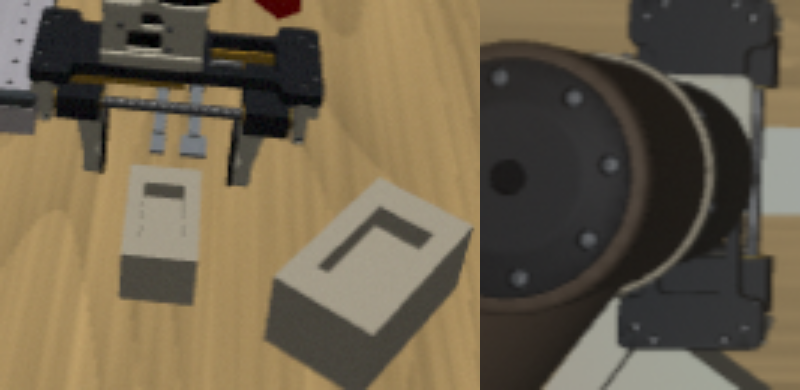

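Emit:
send_rows(
  commands=[
    [0, [-0.007, -0.007, -0.1], [-0.001, 0.0015, 0]],
    [0, [0, 0, -0.1], [0, 0, 0]],
    [0, [0, 0, -0.05], [0, 0, 0]],
    [0, [0, 0, 0], [0, 0, 0]],
    [0, [0, 0, 0], [0, 0, 0]],
  ],
)

```text
clock: 9.25
tool_pos: [0.4089, 0.2219, 0.0294]
orientation: [179.3, 0.6, -179.6]
force: [0.1, -0.3, -0.7]
opening: 0.0876
```

```bash
python3 -c "
from h import *
to(.404,.2175,.018,-179.7)"
```

```text
9.25 [0.4089 0.2219 0.0294] [ 179.28    0.64 -179.6 ] F [ 0.1 -0.3 -0.7] shift [-0.02  -0.018 -0.045] turn [-0.002   0.0018 -0.0003]
```

Emit:
send_rows(
  commands=[
    [0, [-0.02, -0.018, -0.045], [-0.002, 0.0018, 0]],
    [0, [0, 0, 0], [0, 0, 0]],
    [0, [0, 0, 0], [0, 0, 0]],
  ],
)

```text
clock: 9.55
tool_pos: [0.4049, 0.2186, 0.02]
orientation: [179.8, 0.1, -179.6]
force: [0.9, 0.2, 0.9]
opening: 0.0877
```

```bash
python3 -c "
from h import *
to(.404,.2175,.018,-179.7)"
```

```text
9.55 [0.4049 0.2186 0.02  ] [ 1.7983e+02  1.2000e-01 -1.7959e+02] F [0.9 0.2 0.9] shift [-0.004 -0.004 -0.008] turn [-0.0005  0.0003 -0.0003]
```

Emit:
send_rows(
  commands=[
    [1, [-0.004, -0.004, -0.006], [0, 0, 0]],
    [1, [0, 0, 0], [0, 0, 0]],
    [1, [0, 0, 0], [0, 0, 0]],
    [1, [0, 0, 0], [0, 0, 0]],
    [1, [0, 0, 0], [0, 0, 0]],
    [1, [0, 0, 0], [0, 0, 0]],
  ],
)

```text
clock: 10.15
tool_pos: [0.4044, 0.2181, 0.0192]
orientation: [179.8, 0.2, -179.6]
force: [-0.4, -0.2, -1.3]
opening: 0.0546
```

```bash
python3 -c "
from h import *
to(.404,.2175,.018,-179.7);print(sensors.get_obs()['opening'])"
```

```text
10.15 [0.4044 0.2181 0.0192] [ 179.76    0.2  -179.57] F [-0.4 -0.2 -1.3] shift [-0.001 -0.002 -0.005] turn [-0.0007  0.0005 -0.0004]
0.054603226010486276
```

Gripped, opening 54.6 mm. Lifting and carrying to a pre-place point off the corner.

Emit:
send_rows(
  commands=[
    [1, [0, 0, 0.06], [0, 0, 0]],
    [1, [0, 0, 0.12], [0, 0, 0]],
    [1, [0, 0, 0.15], [0, 0, 0]],
    [1, [0.05, -0.05, 0.12], [0, 0, 0.001]],
    [1, [0.13, -0.1, 0], [0, 0, 0.001]],
    [1, [0.13, -0.1, 0], [0, 0, 0.001]],
    [1, [0.13, -0.1, 0], [0, 0, 0.001]],
    [1, [0.13, -0.1, 0], [0, 0, 0]],
    [1, [0.13, -0.1, 0], [0, 0, 0]],
    [1, [0.13, -0.09, 0], [0, 0, 0]],
    [1, [0.05, -0.04, 0], [0, 0, 0]],
    [1, [0, 0, 0], [0, 0, 0]],
  ],
)

```text
clock: 11.35
tool_pos: [0.6227, 0.0357, 0.1272]
orientation: [-179.9, -0.8, -178.1]
force: [-0.4, 0.8, -4.9]
opening: 0.0548
```

```bash
python3 -c "
from h import *
to(.656,.027,.10,-178)"
```

```text
11.35 [0.6227 0.0357 0.1272] [-179.88   -0.82 -178.13] F [-0.4  0.8 -4.9] shift [ 0.133 -0.035 -0.109] turn [ 0.0004 -0.0023  0.0003]
```

Emit:
send_rows(
  commands=[
    [1, [0.1, -0.03, 0], [0, -0.002, 0]],
    [1, [0.03, 0, -0.06], [0, 0, 0]],
    [1, [0, 0, -0.04], [0, 0, 0]],
    [1, [0, 0, 0], [0, 0, 0]],
    [1, [0, 0, 0], [0, 0, 0]],
  ],
)

```text
clock: 11.85
tool_pos: [0.6496, 0.0295, 0.0967]
orientation: [-179.9, -0.7, -178.2]
force: [0.1, -0.4, -5.8]
opening: 0.0548
```

Run:
```python
from h import *
to(.656,.027,.055,-178)
t=snapshot("side");s=snapshot("top")
a=cv2.resize(t["color"][100:250,150:310],(480,450));b=cv2.resize(s["color"][80:200,195:280],(318,450))
cv2.imwrite("pics/g5.png",np.hstack([a,b]))
```

```text
11.85 [0.6496 0.0295 0.0967] [-179.86   -0.66 -178.19] F [ 0.1 -0.4 -5.8] shift [ 0.026 -0.01  -0.167] turn [ 0.0004 -0.0018  0.0005]
```

View pics/g5.png

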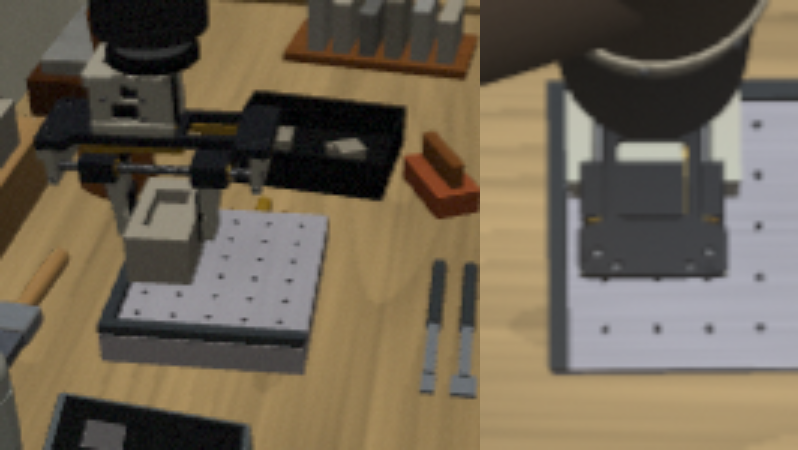

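The side crop shows the block held level over the corner, with plate and fences clear. I'll lower it about 7 mm short of both fences.

Emit:
send_rows(
  commands=[
    [1, [0.02, -0.01, -0.08], [0.0004, -0.0018, 0.0005]],
    [1, [0, 0, -0.04], [0, 0, 0]],
    [1, [0, 0, -0.02], [0, 0, 0]],
    [1, [0, 0, 0], [0, 0, 0]],
    [1, [0, 0, 0], [0, 0, 0]],
  ],
)

```text
clock: 12.45
tool_pos: [0.6555, 0.0285, 0.065]
orientation: [180.0, 0.3, -177.9]
force: [0.0, -1.2, -5.1]
opening: 0.0547
```

```bash
python3 -c "
from h import *
to(.656,.027,.051,-178)"
```

```text
12.45 [0.6555 0.0285 0.065 ] [ 179.96    0.29 -177.89] F [ 0.  -1.2 -5.1] shift [ 0.002 -0.006 -0.056] turn [-0.0001  0.0008 -0.0003]
```

Emit:
send_rows(
  commands=[
    [1, [0, -0.006, -0.04], [0, 0.0008, 0]],
    [1, [0, 0, -0.01], [0, 0, 0]],
    [1, [0, 0, 0], [0, 0, 0]],
    [1, [0, 0, 0], [0, 0, 0]],
  ],
)

```text
clock: 12.85
tool_pos: [0.6562, 0.0271, 0.0528]
orientation: [179.9, 0.1, -177.9]
force: [-0.0, 0.4, -4.3]
opening: 0.0546
```

```bash
python3 -c "
from h import *
to(.656,.027,.050,-178)"
```

```text
12.85 [0.6562 0.0271 0.0528] [ 1.7993e+02  7.0000e-02 -1.7788e+02] F [-0.   0.4 -4.3] shift [-0.001 -0.    -0.011] turn [-0.0002  0.0002 -0.0003]
```

Emit:
send_rows(
  commands=[
    [1, [0.008, 0, -0.008], [0, 0, 0]],
    [1, [0.008, 0, 0], [0, 0, 0]],
    [1, [0, 0, 0], [0, 0, 0]],
  ],
)

```text
clock: 13.15
tool_pos: [0.6609, 0.0271, 0.051]
orientation: [179.9, 0.1, -177.9]
force: [-0.1, 0.2, -4.0]
opening: 0.0546
```

Emit:
send_rows(
  commands=[
    [1, [0.006, 0, 0], [0, 0, 0]],
    [1, [0.006, 0, 0], [0, 0, 0]],
    [1, [0, 0, 0], [0, 0, 0]],
  ],
)

```text
clock: 13.45
tool_pos: [0.6643, 0.0271, 0.0511]
orientation: [179.9, 0.1, -177.9]
force: [-0.3, 0.5, -5.0]
opening: 0.055
```

```bash
python3 -c "
from h import *
to(.6626,.0332,.050,-178)"
```

```text
13.45 [0.6643 0.0271 0.0511] [ 1.7992e+02  1.2000e-01 -1.7788e+02] F [-0.3  0.5 -5. ] shift [-0.007  0.024 -0.004] turn [-0.0002  0.0003 -0.0003]
```

Emit:
send_rows(
  commands=[
    [1, [0.005, 0, 0], [0, 0, 0]],
    [1, [0.003, 0, 0], [0, 0, 0]],
    [1, [0, 0, 0], [0, 0, 0]],
  ],
)

```text
clock: 13.75
tool_pos: [0.6645, 0.0269, 0.0507]
orientation: [179.9, -0.1, -177.9]
force: [0.2, -0.6, -4.7]
opening: 0.0547
```

```bash
python3 -c "
from h import *
to(.6626,.0332,.050,-178)"
```

```text
13.75 [0.6645 0.0269 0.0507] [ 1.7994e+02 -9.0000e-02 -1.7792e+02] F [ 0.2 -0.6 -4.7] shift [-0.008  0.025 -0.003] turn [-0.0002 -0.0003 -0.0002]
```

Pushing +2 mm gave no x movement, so it is on the far fence at TCP x≈0.6645. Now +y.

Emit:
send_rows(
  commands=[
    [1, [0, 0.008, 0], [0, 0, 0]],
    [1, [0, 0.008, 0], [0, 0, 0]],
    [1, [0, 0.006, 0], [0, 0, 0]],
  ],
)

```text
clock: 14.05
tool_pos: [0.6644, 0.0321, 0.0504]
orientation: [180.0, -0.1, -178.0]
force: [-0.9, -0.7, -3.8]
opening: 0.0547
```

Emit:
send_rows(
  commands=[
    [1, [0, 0.006, 0], [0, 0, 0]],
    [1, [0, 0.006, 0], [0, 0, 0]],
  ],
)

```text
clock: 14.25
tool_pos: [0.6643, 0.0338, 0.0506]
orientation: [-179.9, -0.2, -177.9]
force: [0.7, -12.9, -4.1]
opening: 0.0549
```

Emit:
send_rows(
  commands=[
    [1, [0, 0.006, 0], [0, 0, 0]],
    [1, [0, 0.006, 0], [0, 0, 0]],
  ],
)

```text
clock: 14.45
tool_pos: [0.6643, 0.0338, 0.0508]
orientation: [-179.7, -0.2, -177.9]
force: [-0.1, -7.0, -5.1]
opening: 0.0552
```

Contact at y (-13 N). Lowering onto the plate while gently pressing both ways.

Emit:
send_rows(
  commands=[
    [1, [0, 0, -0.006], [0, 0, 0]],
    [1, [0, 0, -0.006], [0, 0, 0]],
  ],
)

```text
clock: 14.65
tool_pos: [0.6643, 0.0333, 0.0493]
orientation: [-179.6, -0.2, -177.9]
force: [-8.3, -1.1, 11.7]
opening: 0.0547
```

Emit:
send_rows(
  commands=[
    [1, [0.003, 0.002, -0.004], [0, 0, 0]],
    [1, [0.004, 0.002, -0.003], [0, 0, 0]],
  ],
)

```text
clock: 14.85
tool_pos: [0.6644, 0.0333, 0.0494]
orientation: [-179.6, -0.3, -177.9]
force: [-7.2, -3.3, 3.2]
opening: 0.0552
```

```bash
python3 -c "
from h import *
to(.6645,.0338,.0492,-178)"
```

```text
14.85 [0.6644 0.0333 0.0494] [-179.58   -0.33 -177.95] F [-7.2 -3.3  3.2] shift [ 0.     0.002 -0.001] turn [ 0.0012 -0.0009 -0.0001]
```

On the plate at z=0.0494, as expected, with contact on both fences. Releasing.

Emit:
send_rows(
  commands=[
    [0.1, [0, 0, 0], [0, 0, 0]],
    [0.1, [0, 0, 0], [0, 0, 0]],
    [0.1, [0, 0, 0], [0, 0, 0]],
    [0.1, [0, 0, 0], [0, 0, 0]],
    [0.1, [0, 0, 0.06], [0, 0, 0]],
    [0.1, [0, 0, 0.1], [0, 0, 0]],
    [0.1, [0, 0, 0.15], [0, 0, 0]],
    [0.1, [-0.1, 0, 0.15], [0, 0, 0]],
    [0.1, [-0.15, 0.02, 0.1], [0, 0, 0]],
    [0.1, [-0.15, 0.05, 0], [0, 0, 0]],
    [0.1, [-0.15, 0.1, 0], [0, 0, 0]],
    [0.1, [0, 0.15, 0], [0, 0, 0]],
  ],
)

```text
clock: 16.05
tool_pos: [0.5287, 0.1137, 0.2054]
orientation: [-179.8, 0.6, -178.0]
force: [2.5, 0.2, 0.6]
opening: 0.0791
```

Emit:
send_rows(
  commands=[
    [1, [0, 0.15, 0], [0, 0, 0]],
    [1, [0, 0.15, 0], [0, 0, 0]],
    [1, [0, 0.1, 0], [0, 0, 0]],
    [1, [0, 0, 0], [0, 0, 0]],
  ],
)

```text
clock: 16.45
tool_pos: [0.5282, 0.2214, 0.2134]
orientation: [179.9, 1.2, -177.8]
force: [-0.4, -0.6, -0.2]
opening: 0.0526
```

Run:
```python
from h import *
to(.570,.302,.09,-90)
t=snapshot("side");s=snapshot("top")
pickle.dump(t,open("side1.pkl","wb"));pickle.dump(s,open("top1.pkl","wb"))
a=cv2.resize(t["color"][130:240,160:290],(468,396),interpolation=cv2.INTER_CUBIC);b=cv2.resize(s["color"][85:195,200:290],(324,396),interpolation=cv2.INTER_CUBIC)
cv2.imwrite("pics/g6.png",np.hstack([a,b])[:,:800])
for S in(s,t):
    P=cloud(S).reshape(-1,3)
    q=P[(abs(P[:,0]-.6625)<.045)&(abs(P[:,1]-.033)<.07)&(P[:,2]>.066)&(P[:,2]<.09)]
    print(len(q),np.median(q[:,2]) if len(q) else 0,cv2.minAreaRect((q[:,:2]*1000).astype(np.float32)) if len(q) else 0)
```

```text
16.45 [0.5282 0.2214 0.2134] [ 179.85    1.19 -177.82] F [-0.4 -0.6 -0.2] shift [ 0.167  0.323 -0.494] turn [-0.0029  0.0022  0.2439]
762 0.0732563784063831 ((662.5084228515625, 33.44697189331055), (55.952423095703125, 99.09281921386719), 1.915499210357666)
406 0.0739256983597078 ((663.0911254882812, 33.14037322998047), (56.096763610839844, 105.90776824951172), 1.8677729368209839)
```

View pics/g6.png

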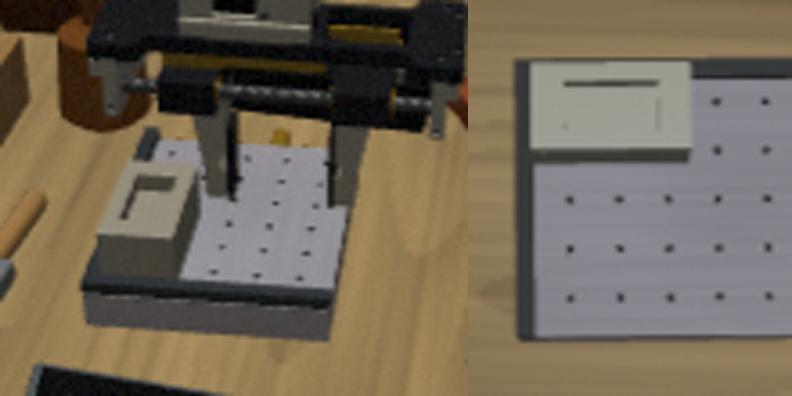

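The block is snug: both views give its centre at ≈(662.8,33.3), yaw 1.9°, top z≈74 mm, against an expected (662.6,33.2), 2.0°. Both crops show it in the corner. Now the long key, fingers closed and jaws turned along the key's length.

Emit:
send_rows(
  commands=[
    [1, [0.02, 0.03, 0], [0, 0, 0.0225]],
    [1, [0.02, 0.03, 0], [0, 0, 0.0225]],
    [1, [0.02, 0.03, 0], [0, 0, 0.0225]],
    [1, [0.02, 0.03, 0], [0, 0, 0.0225]],
    [1, [0.02, 0.03, 0], [0, 0, 0.0225]],
    [1, [0.02, 0.03, 0], [0, 0, 0.0225]],
    [1, [0.01, 0.03, 0], [0, 0, 0.0225]],
    [1, [0.01, 0.03, 0], [0, 0, 0.0225]],
    [1, [0.01, 0.03, 0], [0, 0, 0.0225]],
    [1, [0, 0.02, 0], [0, 0, 0.0225]],
    [1, [0, 0, 0], [0, 0, 0.0225]],
    [1, [0, 0, 0], [0, 0, 0]],
  ],
)

```text
clock: 17.75
tool_pos: [0.5688, 0.2794, 0.2198]
orientation: [179.9, 1.3, -85.9]
force: [0.3, -0.8, -0.3]
opening: 0.0005
```

```bash
python3 -c "
from h import *
to(.568,.302,.075,98);print(sensors.get_obs()['opening'],sensors.get_obs()['joint_pos'])"
```

```text
17.75 [0.5688 0.2794 0.2198] [179.91   1.29 -85.92] F [ 0.3 -0.8 -0.3] shift [-0.003  0.09  -0.579] turn [-0.001   0.0054 -0.4891]
0.000499908401708247 [ 43.11370401  16.70531611  -5.29533377  -1.14364397 -67.26374112
  51.40160667]
```

Emit:
send_rows(
  commands=[
    [1, [0, 0.08, 0], [0.0035, 0, 0.011]],
    [1, [0, 0, -0.1], [0, 0, 0]],
    [1, [0, 0, -0.15], [0, 0, 0]],
    [1, [0, 0, -0.12], [0, 0, 0]],
    [1, [0, 0, -0.05], [0, 0, 0]],
    [1, [0, 0, 0], [0, 0, 0]],
    [1, [0, 0, 0], [0, 0, 0]],
  ],
)

```text
clock: 18.45
tool_pos: [0.5715, 0.2947, 0.1173]
orientation: [-179.7, 2.7, -83.6]
force: [0.1, -0.0, 0.4]
opening: 0.0008
```

Run:
```python
from h import *
to(.568,.302,.063,-82)
t=snapshot("side")
a=cv2.resize(t["color"][190:320,130:270],(700,600)[0:2],interpolation=cv2.INTER_CUBIC)
cv2.imwrite("pics/g7.png",a)
```

```text
18.45 [0.5715 0.2947 0.1173] [-179.66    2.73  -83.64] F [ 0.1 -0.   0.4] shift [-0.014  0.029 -0.217] turn [-0.0076  0.      0.0046]
```

View pics/g7.png

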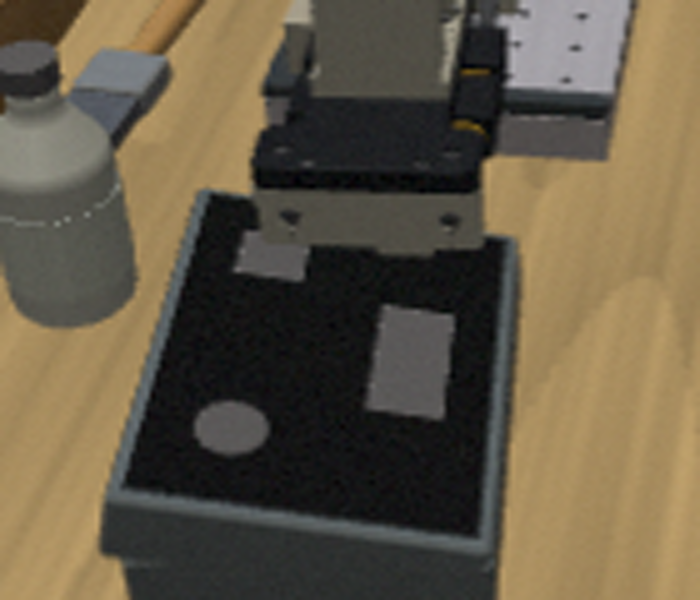

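The side crop shows the tool above the console: long key at (410,360), round (232,428), square (272,255). Descending to just above the long key.

Emit:
send_rows(
  commands=[
    [1, [-0.014, 0.03, -0.06], [-0.0076, 0, 0.0046]],
    [1, [0, 0, -0.06], [0, 0, 0]],
    [1, [0, 0, -0.04], [0, 0, 0]],
    [1, [0, 0, 0], [0, 0, 0]],
    [1, [0, 0, 0], [0, 0, 0]],
  ],
)

```text
clock: 19.0
tool_pos: [0.5715, 0.3041, 0.0829]
orientation: [-179.5, 0.3, -82.1]
force: [-0.8, 0.2, -0.6]
opening: 0.0002
```

```bash
python3 -c "
from h import *
to(.568,.302,.056,-82)"
```

```text
19.0 [0.5715 0.3041 0.0829] [-179.47    0.33  -82.12] F [-0.8  0.2 -0.6] shift [-0.014 -0.008 -0.108] turn [-0.0011  0.0013  0.0003]
```

Emit:
send_rows(
  commands=[
    [1, [-0.012, -0.008, -0.04], [-0.001, 0.001, 0]],
    [1, [0, 0, -0.04], [0, 0, 0]],
    [1, [0, 0, 0], [0, 0, 0]],
    [1, [0, 0, 0], [0, 0, 0]],
  ],
)

```text
clock: 19.4
tool_pos: [0.569, 0.3016, 0.0627]
orientation: [-179.8, 0.1, -82.2]
force: [0.3, -0.4, 0.1]
opening: 0.0003
```

Run:
```python
from h import *
to(.568,.302,.056,-82)
t=snapshot("side");s=snapshot("top")
a=cv2.resize(t["color"][210:310,140:250],(440,400),interpolation=cv2.INTER_CUBIC);b=cv2.resize(s["color"][90:190,60:150],(360,400))
cv2.imwrite("pics/g8.png",np.hstack([a,b]))
```

```text
19.4 [0.569  0.3016 0.0627] [-1.7981e+02  9.0000e-02 -8.2200e+01] F [ 0.3 -0.4  0.1] shift [-0.004  0.001 -0.027] turn [-0.0003  0.0005  0.0006]
```

View pics/g8.png

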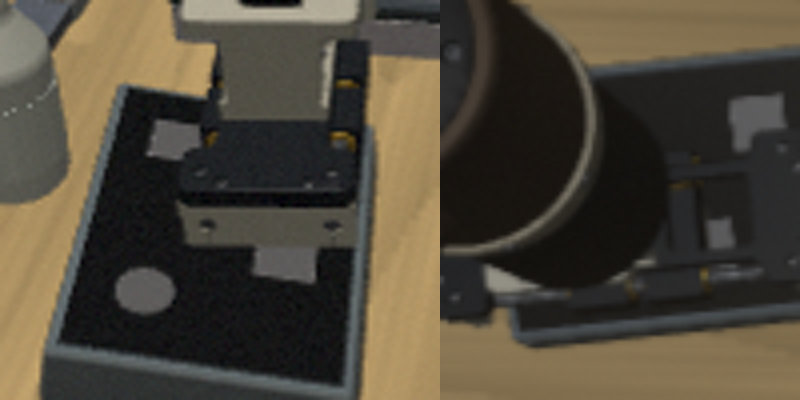

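Emit:
send_rows(
  commands=[
    [1, [0, 0, -0.01], [0, 0, 0]],
    [1, [0, 0, -0.008], [0, 0, 0]],
    [1, [0, 0, 0], [0, 0, 0]],
  ],
)

```text
clock: 19.8
tool_pos: [0.5692, 0.302, 0.0585]
orientation: [-179.8, 0.1, -82.2]
force: [-0.5, 0.0, 0.3]
opening: 0.0003
```

Emit:
send_rows(
  commands=[
    [1, [0, 0, -0.004], [0, 0, 0]],
    [1, [0, 0, -0.004], [0, 0, 0]],
  ],
)

```text
clock: 20.0
tool_pos: [0.5694, 0.3021, 0.0566]
orientation: [-179.7, 0.1, -82.2]
force: [-1.1, -0.6, 0.2]
opening: 0.0003
```

Emit:
send_rows(
  commands=[
    [1, [0, 0, -0.004], [0, 0, 0]],
    [1, [0, 0, -0.004], [0, 0, 0]],
  ],
)

```text
clock: 20.2
tool_pos: [0.5694, 0.3022, 0.0545]
orientation: [-179.7, 0.1, -82.2]
force: [-0.9, 0.1, -0.5]
opening: 0.0004
```

Emit:
send_rows(
  commands=[
    [1, [0, 0, -0.004], [0, 0, 0]],
  ],
)

```text
clock: 20.3
tool_pos: [0.5694, 0.3022, 0.0535]
orientation: [-179.7, 0.1, -82.2]
force: [0.2, 0.1, 0.2]
opening: 0.0005
```

Emit:
send_rows(
  commands=[
    [1, [0, 0, -0.003], [0, 0, 0]],
  ],
)

```text
clock: 20.4
tool_pos: [0.5694, 0.3022, 0.0526]
orientation: [-179.7, 0.1, -82.2]
force: [0.1, 0.6, -0.3]
opening: 0.0004
```

Emit:
send_rows(
  commands=[
    [1, [0, 0, -0.003], [0, 0, 0]],
  ],
)

```text
clock: 20.5
tool_pos: [0.5695, 0.3022, 0.052]
orientation: [-179.7, 0.1, -82.2]
force: [-0.7, -0.7, 3.3]
opening: 0.0004
```

Contact (3.3 N). Continuing in small steps.

Emit:
send_rows(
  commands=[
    [1, [0, 0, -0.003], [0, 0, 0]],
  ],
)

```text
clock: 20.6
tool_pos: [0.5697, 0.3023, 0.0516]
orientation: [-179.7, 0.1, -82.2]
force: [-2.1, -0.9, 4.7]
opening: 0.0003
```

Emit:
send_rows(
  commands=[
    [1, [0, 0, -0.003], [0, 0, 0]],
  ],
)

```text
clock: 20.7
tool_pos: [0.5697, 0.3022, 0.0514]
orientation: [-179.7, 0.1, -82.2]
force: [-1.9, -1.2, 5.9]
opening: 0.0006
```

Emit:
send_rows(
  commands=[
    [1, [0, 0, -0.003], [0, 0, 0]],
  ],
)

```text
clock: 20.8
tool_pos: [0.5697, 0.3023, 0.0512]
orientation: [-179.7, 0.1, -82.2]
force: [-2.2, -0.9, 8.1]
opening: 0.0002
```

Emit:
send_rows(
  commands=[
    [1, [0, 0, -0.004], [0, 0, 0]],
  ],
)

```text
clock: 20.9
tool_pos: [0.5698, 0.3023, 0.051]
orientation: [-179.6, 0.1, -82.1]
force: [-3.6, -0.7, 8.0]
opening: 0.0005
```

Emit:
send_rows(
  commands=[
    [1, [0, 0, -0.003], [0, 0, 0]],
  ],
)

```text
clock: 21.0
tool_pos: [0.5698, 0.3023, 0.051]
orientation: [-179.6, 0.1, -82.1]
force: [-3.4, -0.7, 8.3]
opening: 0.0006
```

Emit:
send_rows(
  commands=[
    [1, [0, 0, -0.003], [0, 0, 0]],
    [1, [0, 0, -0.003], [0, 0, 0]],
  ],
)

```text
clock: 21.2
tool_pos: [0.5698, 0.3023, 0.0511]
orientation: [-179.6, 0.2, -82.1]
force: [-2.7, -1.2, 6.8]
opening: 0.0004
```

Emit:
send_rows(
  commands=[
    [1, [0, 0, -0.003], [0, 0, 0]],
    [1, [0, 0, -0.003], [0, 0, 0]],
  ],
)

```text
clock: 21.4
tool_pos: [0.5698, 0.3022, 0.0512]
orientation: [-179.5, 0.2, -82.1]
force: [-2.4, -1.3, 7.4]
opening: 0.0004
```

0.003 per row settles near 7.5 N, so 0.005 should hold about 12 N.

Emit:
send_rows(
  commands=[
    [1, [0, 0, -0.005], [0, 0, 0]],
    [1, [0, 0, -0.005], [0, 0, 0]],
  ],
)

```text
clock: 21.6
tool_pos: [0.5699, 0.3023, 0.0505]
orientation: [-179.5, 0.2, -82.0]
force: [-3.7, -1.2, 10.6]
opening: 0.0002
```

Emit:
send_rows(
  commands=[
    [1, [0, 0, -0.005], [0, 0, 0]],
    [1, [0, 0, -0.005], [0, 0, 0]],
  ],
)

```text
clock: 21.8
tool_pos: [0.57, 0.3023, 0.0503]
orientation: [-179.4, 0.2, -82.0]
force: [-3.4, -2.2, 11.6]
opening: 0.0007
```

Emit:
send_rows(
  commands=[
    [1, [0, 0, -0.005], [0, 0, 0]],
    [1, [0, 0, -0.005], [0, 0, 0]],
    [1, [0, 0, -0.005], [0, 0, 0]],
  ],
)

```text
clock: 22.1
tool_pos: [0.57, 0.3023, 0.0503]
orientation: [-179.3, 0.2, -81.9]
force: [-5.2, -1.4, 11.0]
opening: 0.0004
```

Emit:
send_rows(
  commands=[
    [1, [0, 0, -0.005], [0, 0, 0]],
    [1, [0, 0, -0.005], [0, 0, 0]],
    [1, [0, 0, -0.005], [0, 0, 0]],
  ],
)

```text
clock: 22.4
tool_pos: [0.57, 0.3023, 0.0503]
orientation: [-179.2, 0.2, -81.9]
force: [-4.4, -2.1, 11.3]
opening: 0.0002
```

Held about 11 N for about a second. Releasing and retreating.

Emit:
send_rows(
  commands=[
    [1, [0, 0, 0.03], [0, 0, 0]],
    [1, [0, 0, 0.1], [0, 0, 0]],
    [1, [0, 0, 0.15], [0, 0, 0]],
    [1, [0, 0, 0.15], [0, 0, 0]],
    [1, [0, 0, 0.15], [0, 0, 0]],
    [1, [-0.15, 0.05, 0.05], [0, 0, 0]],
    [1, [-0.15, 0.05, 0], [0, 0, 0]],
    [1, [-0.1, 0.1, 0], [0, 0, 0]],
    [1, [-0.1, 0.1, 0], [0, 0, 0]],
    [1, [-0.1, 0.1, 0], [0, 0, 0]],
    [1, [0, 0, 0], [0, 0, 0]],
    [1, [0, 0, 0], [0, 0, 0]],
  ],
)

```text
clock: 23.6
tool_pos: [0.4137, 0.4042, 0.2162]
orientation: [-179.2, 0.5, -82.0]
force: [0.4, -0.5, -0.1]
opening: 0.0004
```

Run:
```python
from h import *
to(.570,.302,.09,-90)
t=snapshot("side");s=snapshot("top")
cv2.imwrite("pics/f.png",cv2.resize(np.hstack([t["color"],s["color"]]),(800,300)))
a=cv2.resize(s["color"][85:215,200:430],(690,390),interpolation=cv2.INTER_CUBIC);cv2.imwrite("pics/f2.png",a)
P=cloud(s).reshape(-1,3)
q=P[(abs(P[:,0]-.6625)<.045)&(abs(P[:,1]-.033)<.07)&(P[:,2]>.066)&(P[:,2]<.09)]
print(len(q),np.median(q[:,2]),cv2.minAreaRect((q[:,:2]*1000).astype(np.float32)))
```

```text
23.6 [0.4137 0.4042 0.2162] [-179.17    0.47  -82.04] F [ 0.4 -0.5 -0.1] shift [ 0.625 -0.409 -0.505] turn [-0.0015  0.0022 -0.0221]
769 0.07348629436714083 ((662.6256103515625, 33.2909049987793), (57.15184020996094, 99.11458587646484), 1.7048660516738892)
```

View pics/f.png

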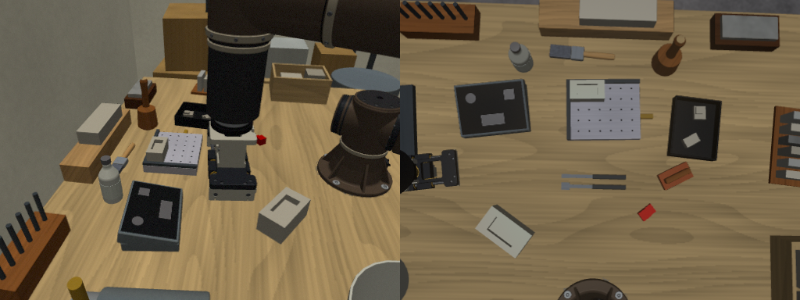

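View pics/f2.png

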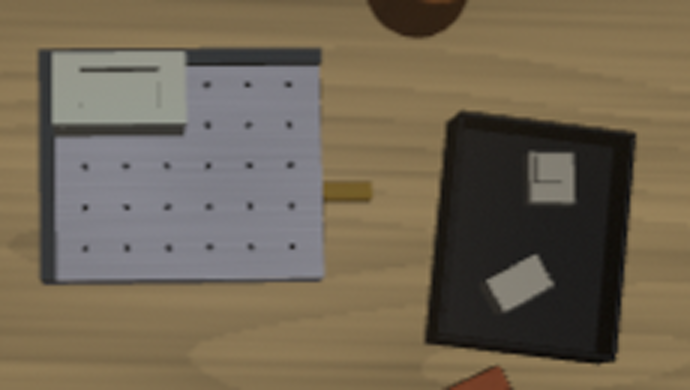

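The block sits in the corner at crop (118,90) and the offcut lies in the tray's near half at (520,283). Nothing else has moved and the arm is clear, so I'm handing in.

```bash
python3 -c "
from h import *
print(order.close_job())"
```

```text
the job is handed in; nothing more can be done
None
```

I did all three steps in order and handed the job in at about 24 s; the hand-in reported no verdict.

- **Offcut:** it lies let go in the empty -x half of the tray.
- **Block:** it was pushed until it stopped against the far fence, then the side fence, and lowered onto the plate and released. After the key press, the top camera put its centre at (662.6, 33.3) mm, against the expected (662.6, 33.2). Yaw was 1.7° against about 2° for the plate.
- **Long key:** it was held at about 11 N for about a second, with 11.6 N the highest reading, then released.

In the last pictures everything else stands where it was and the arm is clear; I did not measure the other things' positions.

Two checks did not fully agree:
- **Fence contact:** the far fence stopped the block about 2 mm farther out by the arm's reading than the camera predicted, which is within the stated calibration error.
- **First key touch:** before the full press there was a short approach at about 7–8 N, right at the 7 N threshold, so the key may have registered slightly early. The full hold followed without a break.

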